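# Open the refill carton and stand its jar in the serving tray

## Robot

A 6-joint arm with a two-finger parallel gripper is mounted at the origin on a cart in front of the work surface, level with it; the furniture and walls round the work are solid. World frame = base frame: x ahead of the robot, y to its left, z up, the work surface at z = 0. Lengths are in mm, angles in rad, forces in N, time in s.
With the tool pointing down it reaches from about 275 to 1000 mm from the base axis. Payload 8.4 kg.
Tool frame: the origin (TCP) lies midway between the tips of the shut fingers; the grasp point (between the pads) lies arm.grip_point_offset behind it (arm.grip_point_offset is the distance from the TCP to the grasp point, in mm); z points along the fingers, y is the line along which they close (so a half turn about z gives the same grasp; the last joint's range is limited). The gripper opens to 85 mm and grips with 20 to 120 N. Pads are 22 mm wide; open, the fingers measure 114 mm over their backs; the gripper's body (76 mm by 85 mm) begins 54 mm behind the grasp point. The pads swing forward as they close: fully open they stand 13 mm farther back than shut.
Start: joints at [-1.105, 0.353, 1.633, -0, 1.155, -0.002], TCP at [281.826, -557.855, 231.281] pointing down, gripper open.
Joint ranges: [-2.63, 2.63], [-0.92, 2.1], [0.06, 2.66], [-1.3, 4.44], [0, 2.69], [-3.02, 3.02]. Speed limits (rad/s): [2.22, 2.22, 2.79, 3.14, 3.14, 3.14].

## Interface

Orientations are given as a rotation vector (axis times angle).
In Python, from workcell import get_state, cams, arm, finder gives the robot as it stands.
- The arm moves only by the tool play_rows, never from a script. Its argument "series" is a list of rows, each a list of 3 entries, a list of its own where there are three numbers: the closure, from 0 (fully open) to 1 (shut), then the shift along the tool's x, y, z normalised to -1 to 1, where 1 is 75 cm, then the turn, a rotation vector about the tool's x, y, z normalised to -1 to 1, where 1 is pi rad. In form: [[grip, [tx, ty, tz], [ax, ay, az]], ...]. A call has 1 to 12 rows; each row is the pose to reach, as a shift and turn from the pose commanded when the call began, along the tool's axes at that moment, turning the shorter way round; what a row does not reach only later rows make up. A row lasts 1/10 s, in which the tool goes at most 50 mm and 8.59 degrees, less where a joint would pass 70% of its speed; a pose out of reach is approached as far as the arm can. A call with a number of a shift or a turn outside -1 to 1 is refused whole. A call with a gripper value outside its range is refused whole. The fingers move at their own pace and stop on an object; "newtons" is the grip in N (left out, the last holds). Time passes only in rows, so rows that repeat a pose let the fingers close. It gives the time, the measured TCP pose, the force, the opening and the grip force at its end, in the units of the state.
- get_state(): the state, without advancing time (a new reading comes with each control period).
- cams.grab_frame(name): name is "scene" or "top" or "wrist"; returns a dict with "frame" (480x640x3 uint8, blue, green, red), "depth" (480x640 float32, mm along the optical axis (not along the pixel's ray), 0 where there is no reading), "intrinsics" (3x3 intrinsics, pixels), "k1" (the pictures are not rectified: a ray, as slopes to the right and down, at radius r is drawn at 1 + k1 r^2 times it, then the intrinsics apply), "R" (3x3) and "t" (3): a world point X has camera coordinates R X + t. Camera axes: x right, y down, z forward; pixel columns grow to the right and rows downward; lengths in mm; the calibration is good to about 2 mm. A picture is of the moment at which its call begins.
- arm.close_job(): hands the job in; it is judged then, once.
Trained networks look in a picture, given as the dict that the camera call returned (one of the last four; its "shot" number tells which), for a name from the list of things; names that differ only in an ending like _2 or _b are one class to them, and where a whole thing is asked for, a point or a joint stands for the part that bears it (a point fixed in the world has none). Each returns a list of dicts, best first, with "p" (0 to 1); they miss things now and then, are a little off and sometimes report something else, mostly with a low value. They report only what shows in the picture. A call takes as long as a camera call. They do not tell look-alikes from the thing itself.
- finder.search_frame(picture, label): "uv" ([column, row] in pixels, amid what is visible of it).
- finder.outline_of(picture, label): "region" (480x640 bool, what is visible of it) and "uv" ([column, row] in pixels, amid what is visible of it).
The state is a dict: "time": time; "joint_positions": joint angles; "joint_velocities": joint speeds; "effort": joint torques, N m; "position": TCP position; "eef_rot": TCP orientation; "contact_force": force on the tool from outside, world axes, zero at the start; "wrist_torque": the same for the moment, N m; "gripper_width": opening from 0.0 (shut) to 1.0 (fully open); "gripper_force": force on a finger pad.
Only numpy, scipy, OpenCV 4.12 (cv2) and the standard library are available. Lean on these libraries where they do the work, as an engineer would, in place of code of your own. Each camera call takes 0.05 s, during which the arm holds its last target. There are 200 camera calls.

## Task

Fold both flaps of the cardboard carton open by their pull tabs, well past upright so that they are out of the way, and only then take out the spice jar that lies in it. Stand the jar upright, lid up, on the white serving tray, in the gap midway between the round jar and the shaker and not off to one side of the tray. Leave those two standing where they are.

Things in the scene. Friction and masses are not known exactly. Their poses are not given: they have to be found in the camera images.
- carton_floor (a point): Middle of the inside floor (4 mm up) of a fixed plain cardboard carton, 154 mm (its x, to the robot's right) by 140 mm (its y, away from the robot) by 70 mm high, walls 4 mm; the left and right end walls dip to 34 mm in their middle 100 mm. Flaps hinged on the near and far walls close it. Inside, two ribs 72 mm apart along x, with stops up to 34 mm above the worktop, keep the jar from rolling.
- far_hinge (a point): Middle of the far flap's hinge line, which runs along this frame's x axis (the carton's x), 72 mm above the worktop on the far wall (2 mm inside its outer face). The flap is 62 mm from hinge to free edge, 148 mm wide and 4 mm thick.
- near_hinge (a point): The same for the near flap, on the near wall; same axes.
- far_flap (a joint): Opening of the far flap, rad: 0 = shut (flat), 1.57 = upright, 2.3 = its stop. It swings up and away from the robot. The hinge is stiff as creased card (about 0.04 N m): the flap stays where it is left. It starts slightly ajar.
- near_flap (a joint): The same for the near flap, which swings up and towards the robot.
- far_tab (a point): Grip point of the far flap's pull tab, a card tongue standing square on the flap: 40 mm high, 28 mm wide along the hinge line, 6 mm thick. The point is amid width and thickness, 26 mm above the flap's mid-plane, 50 mm from the hinge line, 45 mm left (carton -x) of its middle. Held by its narrow edges (fingers closing along the hinge line) it turns between the fingers as the flap swings.
- near_tab (a point): The same for the near flap's pull tab, which stands 45 mm to the right (carton +x) of the middle.
- jar_center (a point): Centre of the spice jar: round, clear with a wide dark screw lid, 41 mm across and 105 mm long, about 0.11 kg (it varies). z runs along its length from its foot to its lid. It starts lying in the carton along the carton's x, its lid to the robot's left (carton -x), its centre 42 mm above the worktop.
- tray_middle (a point): Middle of the floor of a fixed low white serving tray, 92 mm (its x) by 270 mm (its y, roughly the robot's left); floor 8 mm, rim 20 mm above the worktop. The round jar and the shaker stand in it in a row along its y, one near each end, about 90 mm either side of this point; which is where changes.
- round_jar: The round jar with the dark lid in the white tray, 57 mm across and 70 mm high; loose. Origin at the centre of its foot, z up.
- shaker: The slim shaker with the grey top in the white tray, 44 mm across and 90 mm high; loose. Origin at the centre of its foot, z up.
There are look-alikes about, which are no part of the job. Leave any green look-alike of the shaker alone.

How it is judged:
By the outcome, as a careful person would: the job done as asked, in the order asked, and still so for the second after the job is handed in, with the robot touching nothing.
It also fails if it takes over 64 s, if anything falls off the work surface, if the arm or the gripper's body presses on something with over 40 N, if the wrist force passes 120 N, or if a joint passes its speed limit or range.

## Working session

There is one attempt and no reset: what is moved stays moved. The work goes in short steps, Python scripts to look and compute and a tool call to move; the robot and the scene stay as the last step left them, time stands still between calls to the robot, and variables do not carry over. Pictures are saved under pics/ and viewed, at most 11 in all, crops included, and the job is handed in when it is done.

Besides the shell and the picture viewer there is one more tool, called after ">>>" as name([rows], argument=value, ...), one row to a line, values as JSON. play_rows: Moves the arm, as the interface text tells. Its arguments: {"type":"object","properties":{"series":{"type":"array","items":{"type":"array"}},"newtons":{"type":"number"}},"required":["series"]}

```bash
ls; mkdir -p pics; cat > h.py <<'E'
import numpy as np, cv2
from workcell import get_state, cams, arm, finder
def undist(p,uv):
    K=np.array(p["intrinsics"]);k=p["k1"]
    d=np.array([(uv[0]-K[0,2])/K[0,0],(uv[1]-K[1,2])/K[1,1]]);s=d.copy()
    for _ in range(20): s=d/(1+k*(s@s))
    return s
def w(p,uv,depth=None,z=None):
    s=undist(p,uv);R=np.array(p["R"]);t=np.array(p["t"]).ravel()
    r=np.array([s[0],s[1],1.])
    if z is not None:
        o=-R.T@t;d=R.T@r;return o+d*(z-o[2])/d[2]
    if depth is None:
        u,v=map(int,np.round(uv));a=p["depth"][max(0,v-2):v+3,max(0,u-2):u+3];a=a[a>0]
        if len(a)==0:return np.full(3,np.nan)
        depth=np.median(a)
    return R.T@(r*depth-t)
def cloud(p,mask=None):
    K=np.array(p["intrinsics"]);k=p["k1"];D=p["depth"];m=D>0
    if mask is not None:m&=mask
    v,u=np.nonzero(m);d=np.stack([(u-K[0,2])/K[0,0],(v-K[1,2])/K[1,1]],1);s=d.copy()
    for _ in range(20): s=d/(1+k*(s**2).sum(1,keepdims=True))
    z=D[v,u];c=np.c_[s*z[:,None],z]
    return (c-np.array(p["t"]).ravel())@np.array(p["R"]),u,v
E
python3 - <<'E'
from h import *
np.set_printoptions(precision=1,suppress=True)
print(get_state(),arm.grip_point_offset)
for n in("top","scene"):
    p=cams.grab_frame(n);cv2.imwrite(f"pics/{n}0.png",p["frame"]);np.savez(f"{n}0.npz",**p)
    print(n,-np.array(p["R"]).T@np.array(p["t"]).ravel())
    for l in["carton_floor","far_flap","near_flap","far_tab","near_tab","jar_center","tray_middle","round_jar","shaker"]:
        for q in finder.search_frame(p,l)[:4]: print(l,round(q["p"],2),np.array(q["uv"]),w(p,q["uv"]))
E
```

```text
pics
{'time': 0.0, 'joint_positions': array([-1.1,  0.4,  1.6, -0. ,  1.2, -0. ]), 'joint_velocities': array([-0., -0., -0.,  0., -0.,  0.]), 'effort': array([  0. , -60.5, -34.2,  -0. ,   0. ,  -0. ]), 'position': array([ 281.6, -557.4,  230.6]), 'eef_rot': array([-3.1, -0.7,  0. ]), 'contact_force': array([-0.9,  0.6,  1.6]), 'wrist_torque': array([0. , 0.1, 0.1]), 'gripper_force': 0.0, 'gripper_width': 1.0027266457723876} 18.700000000000003
top [ 335.7   23.5 1571.9]
carton_floor 0.72 [406.7 227.7] [ 440.  -215.    76.4]
far_flap 0.61 [409.1 208.2] [ 488.2 -222.8   77.2]
near_flap 0.63 [411.4 238.6] [ 412.6 -225.5   77. ]
far_tab 0.58 [412.9 208.5] [ 487.2 -232.4   76.4]
near_tab 0.73 [414.5 234.2] [ 423.3 -233.7   76.8]
jar_center 0.46 [411.1 223.6] [ 450.9 -228.8   61.8]
tray_middle 0.91 [217.2 242. ] [422.  265.    7.3]
round_jar 0.73 [175.3 234.9] [438.8 359.2  76.7]
shaker 0.67 [288.3 217.2] [473.2  76.4  89.7]
shaker 0.56 [248.  240.7] [418.2 175.9  95.1]
scene [-62.1 560.4 949.4]
carton_floor 0.65 [398.1 190.3] [ 420.1 -199.5   78.7]
far_flap 0.89 [383.4 171.9] [ 466.  -196.2  110.1]
near_flap 0.8 [412.1 182.4] [ 413.1 -245.1   77.9]
far_tab 0.62 [382.1 172.2] [ 465.3 -190.   113.7]
far_tab 0.44 [393.9 188.2] [ 431.1 -197.1   79.8]
near_tab 0.9 [405.8 185.9] [ 415.8 -223.6   79.3]
jar_center 0.65 [387. 191.] [ 436.6 -178.    80.2]
tray_middle 0.74 [208.8 340.1] [426.5 361.6  78.3]
tray_middle 0.64 [243.7 325. ] [440.7 272.3  10. ]
round_jar 0.74 [207.9 341.4] [425.6 364.6  78.3]
shaker 0.61 [277.9 293.8] [415.2 193.6  68.3]
shaker 0.59 [396.9 193.4] [ 415.7 -189.4   78.7]
```

```bash
python3 - <<'E'
from h import *
p=dict(np.load("top0.npz"));f=p["frame"]
cv2.imwrite("pics/topc.png",cv2.resize(f[140:300,350:480],None,fx=5,fy=5,interpolation=cv2.INTER_CUBIC)[:600])
p=dict(np.load("scene0.npz"));f=p["frame"]
cv2.imwrite("pics/scenec.png",cv2.resize(f[100:400,140:480],None,fx=2,fy=2,interpolation=cv2.INTER_CUBIC))
E
```

```text
(no output)
```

View pics/top0.png

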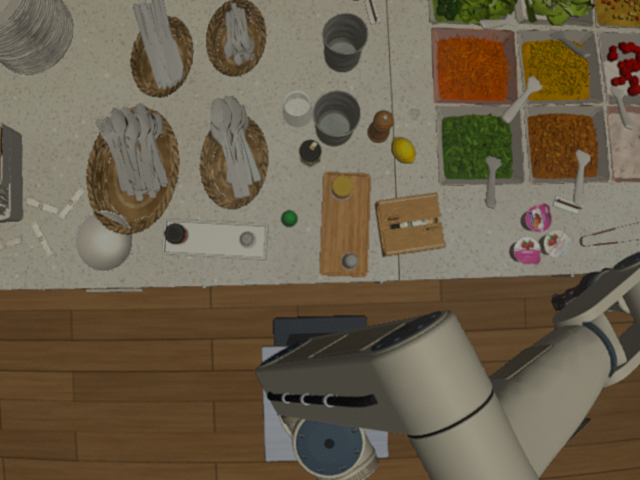

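View pics/scenec.png

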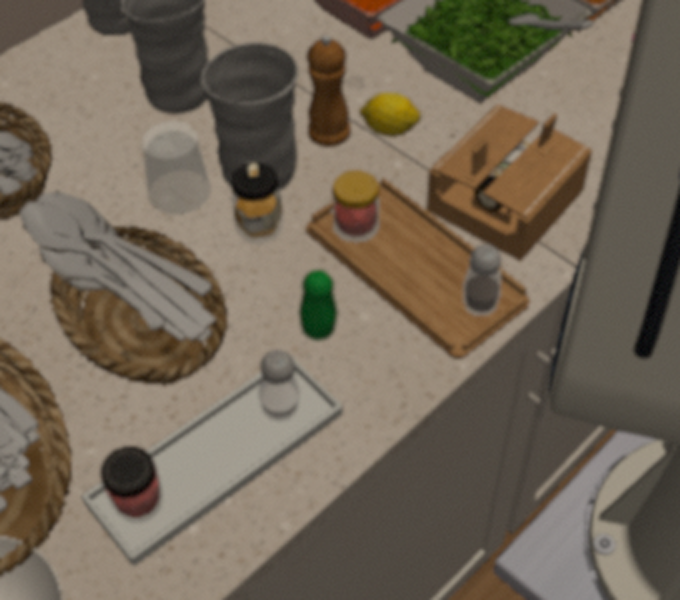

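View pics/topc.png

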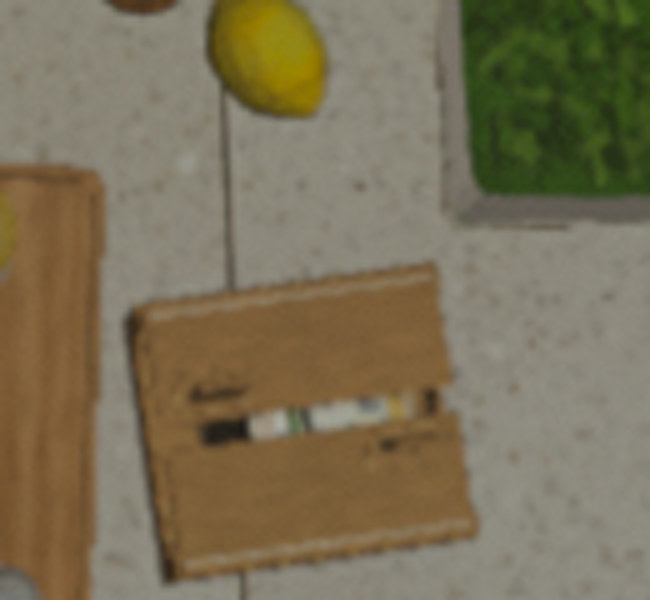

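```bash
cat >> h.py <<'E'
from scipy.spatial.transform import Rotation as Rt
def cur():
    s=get_state();return np.array(s["position"]),Rt.from_rotvec(s["eef_rot"])
def rel(P,R,P0,R0):
    t=R0.inv().apply(np.array(P)-P0)/750;r=(R0.inv()*R).as_rotvec()/np.pi
    return np.round(t,4).tolist(),np.round(r,4).tolist()
def pose(z,y):  # rotation with tool z, and tool y dir
    z=np.array(z,float);z/=np.linalg.norm(z);y=np.array(y,float);y-=z*(y@z);y/=np.linalg.norm(y)
    return Rt.from_matrix(np.c_[np.cross(y,z),y,z])
E
python3 - <<'E'
from h import *
np.set_printoptions(precision=3,suppress=True)
p=dict(np.load("top0.npz"))
X,u,v=cloud(p)
m=(X[:,2]>66)&(X[:,2]<100)&(abs(X[:,0]-460)<110)&(abs(X[:,1]+225)<100)
print(m.sum(),cv2.minAreaRect(X[m][:,:2].astype(np.float32)))
m=(X[:,2]>4)&(X[:,2]<28)&(abs(X[:,0]-422)<80)&(abs(X[:,1]-265)<170)
r=cv2.minAreaRect(X[m][:,:2].astype(np.float32));print(m.sum(),r)
P,R=cur();print(P,R.as_matrix())
a=np.radians(9);ey=np.array([np.sin(a),-np.cos(a),0])
print(rel([450,-215,330],pose([0,0,-1],ey),P,R),rel([450,-215,330],pose([0,0,-1],-ey),P,R))
E
```

```text
3053 ((472.607666015625, -240.38064575195312), (179.87847900390625, 185.3672637939453), 6.598028182983398)
3262 ((421.96600341796875, 265.10546875), (339.64984130859375, 159.59487915039062), 89.95853424072266)
[ 281.807 -557.87   231.302] [[ 0.893  0.451  0.   ]
 [ 0.451 -0.893 -0.   ]
 [-0.     0.    -1.   ]]
([0.4063, -0.3069, -0.1316], [0.0, -0.0, 0.0989]) ([0.4063, -0.3069, -0.1316], [0.0, 0.0, -0.9011])
```

>>> play_rows([
  [0.3, [0.406, -0.307, -0.132], [0, 0, 0.099]],
  [0.3, [0.406, -0.307, -0.132], [0, 0, 0.099]],
  [0.3, [0.406, -0.307, -0.132], [0, 0, 0.099]],
  [0.3, [0.406, -0.307, -0.132], [0, 0, 0.099]],
  [0.3, [0.406, -0.307, -0.132], [0, 0, 0.099]],
  [0.3, [0.406, -0.307, -0.132], [0, 0, 0.099]],
  [0.3, [0.406, -0.307, -0.132], [0, 0, 0.099]],
  [0.3, [0.406, -0.307, -0.132], [0, 0, 0.099]],
  [0.3, [0.406, -0.307, -0.132], [0, 0, 0.099]],
  [0.3, [0.406, -0.307, -0.132], [0, 0, 0.099]],
  [0.3, [0.406, -0.307, -0.132], [0, 0, 0.099]],
])

```text
time: 2.1
position: [449.3, -215.6, 330.0]
eef_rot: [3.132, 0.246, -0.001]
contact_force: [-0.1, 0.2, 0.9]
gripper_width: 0.7
gripper_force: 0.0
```

```bash
python3 - <<'E'
from h import *
np.set_printoptions(precision=2,suppress=True)
print(cur()[0],get_state()["joint_positions"])
p=cams.grab_frame("wrist");cv2.imwrite("pics/wr1.png",p["frame"]);np.savez("wr1.npz",**p)
print(-np.array(p["R"]).T@np.array(p["t"]).ravel())
for l in["carton_floor","far_flap","near_flap","far_hinge","near_hinge","far_tab","near_tab","jar_center"]:
    for q in finder.search_frame(p,l)[:3]: print(l,round(q["p"],2),np.array(q["uv"]),w(p,q["uv"]))
t=dict(np.load("top0.npz"))
m=np.zeros((480,640),bool);m[205:275,150:285]=1
X,u,v=cloud(t,m);k=(X[:,2]>12)&(X[:,2]<26)&(abs(X[:,0]-422)<70)
print(k.sum(),cv2.minAreaRect(X[k][:,:2].astype(np.float32)))
E
```

```text
[ 449.35 -215.56  329.99] [-0.45  0.07  1.77 -0.    1.3   0.96]
[ 523.25 -204.15  472.77]
carton_floor 0.83 [334.  195.3] [ 463.92 -224.76   78.22]
far_flap 0.81 [336.  169.7] [ 492.48 -222.34   75.92]
near_flap 0.69 [335.2 237.3] [ 414.56 -234.49   76.88]
near_flap 0.46 [332.1 197.4] [ 461.19 -223.01   78.15]
far_hinge 0.86 [333.8 199.5] [ 459.02 -225.36   77.61]
near_hinge 0.81 [333.9 195.2] [ 464.02 -224.63   78.19]
near_hinge 0.32 [332.8 206. ] [ 448.68 -226.27   62.72]
far_tab 0.57 [334.4 173.8] [ 487.71 -221.31   76.02]
near_tab 0.85 [335.8 236.5] [ 415.61 -235.04   76.75]
jar_center 0.72 [335.7 206. ] [ 449.3  -229.67   63.16]
971 ((423.5853576660156, 271.39031982421875), (272.14752197265625, 105.92253875732422), 85.83020782470703)
```

View pics/wr1.png

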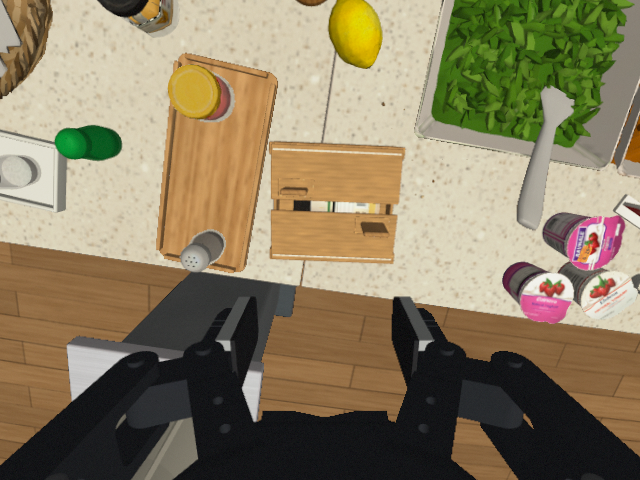

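```bash
cat > an.py <<'E'
from h import *
np.set_printoptions(precision=3,suppress=True)
p=dict(np.load("wr1.npz"))
m=np.zeros((480,640),bool);m[130:275,255:415]=1
X,u,v=cloud(p,m)
k=(X[:,2]>66)&(X[:,2]<92)&(abs(X[:,1]+224)<110)&(X[:,0]>360)
r=cv2.minAreaRect(X[k][:,:2].astype(np.float32));print(k.sum(),r)
ang=np.radians(r[2]);
while ang>np.pi/4: ang-=np.pi/2
c=np.array(r[0]);ey=np.array([np.cos(ang),np.sin(ang)]);ex=np.array([ey[1],-ey[0]])
L=np.c_[(X[:,:2]-c)@ex,(X[:,:2]-c)@ey,X[:,2]]
print("ang",np.degrees(ang))
for s in(1,-1):
    f=(L[:,1]*s>15)&(L[:,1]*s<60)&(abs(L[:,0])<70)&(abs(L[:,2]-77)<15)
    A=np.c_[L[f][:,:2],np.ones(f.sum())];b=L[f][:,2]
    for _ in range(4):
        co=np.linalg.lstsq(A,b,rcond=None)[0];g=abs(A@co-b)<2;A=A[g];b=b[g]
    print(s,co,len(b),"edges x",np.percentile(L[f][:,0],[.5,99.5]))
    h=L[:,2]-(L[:,:2]@co[:2]+co[2]);t=(h>8)&(h<60)&(L[:,1]*s<50)&(abs(L[:,0])<75)&(L[:,0]*s<0)
    print("tab",t.sum(),np.median(L[t],0),L[t].min(0),L[t].max(0))
E
python3 an.py
```

```text
13110 ((450.90771484375, -227.51824951171875), (139.47897338867188, 153.32933044433594), 6.777615547180176)
ang 6.777615547180176
1 [-0.002 -0.072 79.031] 4814 edges x [-69.08   69.248]
tab 202 [-44.827  22.226 115.35 ] [-58.35   17.697  85.508] [-31.036  24.225 118.66 ]
-1 [ 0.001  0.078 79.235] 3704 edges x [-69.078  69.374]
tab 333 [ 44.221 -17.638 109.905] [ 30.685 -23.309  86.221] [ 58.589 -15.392 117.969]
```

```bash
cat > flap.py <<'E'
from h import *
c=np.array([450.9,-227.5]);a=np.radians(6.78)
ey=np.array([np.cos(a),np.sin(a),0]);ex=np.array([ey[1],-ey[0],0]);ez=np.array([0,0,1.])
r=np.hypot(50,26);ph=np.arctan2(26,50)
def tp(s,th,up=0,lean=0.25):  # s=+1 far,-1 near ; TCP pose gripping tab at th
    A=th+ph; al=lean*max(0,th-.075)*.85
    g=np.r_[c,72.]+ex*(-45*s)+ey*s*(68-r*np.cos(A))+ez*r*np.sin(A)
    back=ez*np.cos(al)+ey*s*np.sin(al)
    return g-back*18.7+back*up, pose(-back,ex)
def show(seq,P,R):
    for q in seq: print(*rel(*q,P,R))
E
python3 - <<'E'
from flap import *
P,R=cur();q=[tp(1,.075,55),tp(1,.075,0)]
print("A");show(q,P,R)
for i,ths in enumerate([np.linspace(.075,2.15,25)[1:13],np.linspace(.075,2.15,25)[13:]]):
    P,R=tp(1,[.075,1.1125][i]);print("arc");show([tp(1,t) for t in ths],P,R)
t=dict(np.load("top0.npz"))
for uv in[(381,112),(381,125),(402,148)]:print(w(t,uv))
E
```

```text
A
[0.0282, -0.0427, 0.2563] [-0.0, 0.0, 0.012]
[0.0282, -0.0427, 0.3296] [-0.0, 0.0, 0.012]
arc
[0.0032, 0.0, -0.0054] [0.0, -0.0058, 0.0]
[0.0068, -0.0, -0.0104] [0.0, -0.0117, 0.0]
[0.0109, -0.0, -0.0151] [0.0, -0.0175, -0.0]
[0.0154, -0.0, -0.0194] [-0.0, -0.0234, -0.0]
[0.0202, 0.0, -0.0232] [0.0, -0.0292, 0.0]
[0.0253, -0.0, -0.0266] [0.0, -0.0351, 0.0]
[0.0307, -0.0, -0.0295] [0.0, -0.0409, -0.0]
[0.0363, -0.0, -0.0319] [0.0, -0.0468, -0.0]
[0.0421, -0.0, -0.0338] [0.0, -0.0526, -0.0]
[0.048, -0.0, -0.0351] [-0.0, -0.0585, 0.0]
[0.054, 0.0, -0.0359] [0.0, -0.0643, 0.0]
[0.06, 0.0, -0.0362] [0.0, -0.0702, 0.0]
arc
[0.006, 0.0, -0.001] [-0.0, -0.0058, -0.0]
[0.012, -0.0, -0.0015] [-0.0, -0.0117, -0.0]
[0.018, 0.0, -0.0014] [-0.0, -0.0175, -0.0]
[0.024, 0.0, -0.0007] [-0.0, -0.0234, 0.0]
[0.0299, 0.0, 0.0004] [-0.0, -0.0292, -0.0]
[0.0357, 0.0, 0.0022] [0.0, -0.0351, 0.0]
[0.0413, 0.0, 0.0044] [-0.0, -0.0409, 0.0]
[0.0467, 0.0, 0.0072] [-0.0, -0.0468, 0.0]
[0.0519, 0.0, 0.0104] [0.0, -0.0526, 0.0]
[0.0567, 0.0, 0.0141] [-0.0, -0.0585, 0.0]
[0.0612, 0.0, 0.0183] [-0.0, -0.0643, 0.0]
[0.0653, 0.0, 0.0228] [-0.0, -0.0702, -0.0]
[ 716.21027679 -154.89773583  142.45300689]
[ 684.60625261 -153.70543116  140.50006262]
[ 644.10297759 -214.93205321   57.11262318]
```

>>> play_rows([
  [0.35, [0.028, -0.043, 0.256], [0, 0, 0.012]],
  [0.35, [0.028, -0.043, 0.256], [0, 0, 0.012]],
  [0.35, [0.028, -0.043, 0.256], [0, 0, 0.012]],
  [0.35, [0.028, -0.043, 0.256], [0, 0, 0.012]],
  [0.35, [0.028, -0.043, 0.256], [0, 0, 0.012]],
  [0.35, [0.028, -0.043, 0.256], [0, 0, 0.012]],
  [0.35, [0.028, -0.043, 0.29], [0, 0, 0.012]],
  [0.35, [0.028, -0.043, 0.329], [0, 0, 0.012]],
  [0.35, [0.028, -0.043, 0.329], [0, 0, 0.012]],
  [0.8, [0.028, -0.043, 0.329], [0, 0, 0.012]],
  [0.8, [0.028, -0.043, 0.329], [0, 0, 0.012]],
  [0.8, [0.028, -0.043, 0.329], [0, 0, 0.012]],
], newtons=30)

```text
time: 3.75
position: [466.6, -180.0, 85.7]
eef_rot: [3.136, 0.186, 0.004]
contact_force: [-1.5, 3.7, 5.0]
gripper_width: 0.322
gripper_force: 31.2
```

>>> play_rows([
  [0.8, [0.003, 0, -0.005], [0, -0.006, 0]],
  [0.8, [0.007, 0, -0.01], [0, -0.012, 0]],
  [0.8, [0.011, 0, -0.015], [0, -0.0175, 0]],
  [0.8, [0.015, 0, -0.019], [0, -0.023, 0]],
  [0.8, [0.02, 0, -0.023], [0, -0.029, 0]],
  [0.8, [0.025, 0, -0.027], [0, -0.035, 0]],
  [0.8, [0.031, 0, -0.0295], [0, -0.041, 0]],
  [0.8, [0.036, 0, -0.032], [0, -0.047, 0]],
  [0.8, [0.042, 0, -0.034], [0, -0.053, 0]],
  [0.8, [0.048, 0, -0.035], [0, -0.0585, 0]],
  [0.8, [0.054, 0, -0.036], [0, -0.064, 0]],
  [0.8, [0.06, 0, -0.036], [0, -0.07, 0]],
])

```text
time: 4.95
position: [510.2, -174.8, 111.3]
eef_rot: [3.103, 0.185, -0.345]
contact_force: [-4.1, -1.9, 1.3]
gripper_width: 0.317
gripper_force: 29.4
```

>>> play_rows([
  [0.8, [0.006, 0, -0.001], [0, -0.006, 0]],
  [0.8, [0.012, 0, -0.0015], [0, -0.012, 0]],
  [0.8, [0.018, 0, -0.0014], [0, -0.0175, 0]],
  [0.8, [0.024, 0, -0.0007], [0, -0.023, 0]],
  [0.8, [0.03, 0, 0.0004], [0, -0.029, 0]],
  [0.8, [0.0357, 0, 0.002], [0, -0.035, 0]],
  [0.8, [0.041, 0, 0.0045], [0, -0.041, 0]],
  [0.8, [0.047, 0, 0.007], [0, -0.047, 0]],
  [0.8, [0.052, 0, 0.0105], [0, -0.0526, 0]],
  [0.8, [0.057, 0, 0.014], [0, -0.0585, 0]],
  [0.8, [0.061, 0, 0.018], [0, -0.064, 0]],
  [0.8, [0.065, 0, 0.023], [0, -0.07, 0]],
])

```text
time: 6.15
position: [555.9, -169.5, 83.3]
eef_rot: [3.035, 0.181, -0.674]
contact_force: [3.6, -2.1, 6.0]
gripper_width: 0.32
gripper_force: 29.4
```

```bash
python3 - <<'E'
from flap import *
np.set_printoptions(precision=3,suppress=True)
P,R=cur();print(P,R.as_rotvec(),tp(1,2.15)[0],get_state()["joint_positions"],get_state()["contact_force"])
P0,R0=tp(1,2.15)
N=tp(-1,.075,90)
mid=(P0*.5+N[0]*.5+[0,0,60],N[1])
show([tp(1,2.15,75),mid,N],P0,R0)
print("B");show([tp(-1,.075,0)],*N)
p=cams.grab_frame("scene");cv2.imwrite("pics/s2.png",cv2.resize(p["frame"][100:300,300:500],None,fx=2,fy=2))
E
```

```text
[ 555.856 -169.52    83.301] [ 3.035  0.181 -0.674] [ 553.97  -169.929   82.702] [-0.216  0.677  1.537 -0.144  1.346  1.298] [ 3.554 -2.106  5.994]
[0.0, 0.0, -0.1] [0.0, 0.0, 0.0]
[-0.1377, 0.06, -0.09] [0.0, 0.1404, 0.0]
[-0.2072, 0.12, -0.0353] [0.0, 0.1404, 0.0]
B
[0.0, 0.0, 0.12] [0.0, 0.0, 0.0]
```

View pics/s2.png

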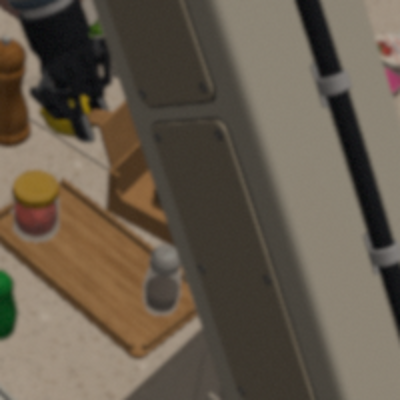

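>>> play_rows([
  [0.35, [0, 0, 0], [0, 0, 0]],
  [0.35, [0, 0, 0], [0, 0, 0]],
  [0.35, [0, 0, 0], [0, 0, 0]],
  [0.35, [0, 0, -0.05], [0, 0, 0]],
  [0.35, [0, 0, -0.1], [0, 0, 0]],
  [0.35, [0, 0, -0.13], [0, 0, 0]],
  [0.35, [-0.138, 0.06, -0.13], [0, 0.14, 0]],
  [0.35, [-0.138, 0.06, -0.09], [0, 0.14, 0]],
  [0.35, [-0.138, 0.06, -0.09], [0, 0.14, 0]],
  [0.35, [-0.207, 0.12, -0.035], [0, 0.14, 0]],
  [0.35, [-0.207, 0.12, -0.035], [0, 0.14, 0]],
  [0.35, [-0.207, 0.12, -0.035], [0, 0.14, 0]],
])

```text
time: 7.4
position: [432.6, -275.3, 172.5]
eef_rot: [-3.136, -0.182, 0.002]
contact_force: [0.4, 0.8, 0.2]
gripper_width: 0.642
gripper_force: 0.0
```

```bash
python3 - <<'E'
from flap import *
np.set_printoptions(precision=3,suppress=True)
P,R=cur();print(P,tp(-1,.075,90)[0])
show([tp(-1,.075,50),tp(-1,.075,0)],P,R)
T=np.linspace(.075,2.2,25)
for i,ths in enumerate([T[1:13],T[13:]]):
    print("arc");show([tp(-1,t) for t in ths],*tp(-1,T[12*i]))
p=cams.grab_frame("wrist");np.savez("wr2.npz",**p);cv2.imwrite("pics/w2.png",p["frame"])
E
```

```text
[ 432.561 -275.34   172.537] [ 436.264 -274.557  172.973]
[0.0051, -0.0004, 0.0527] [-0.0002, 0.0005, -0.0008]
[0.0052, -0.0004, 0.1194] [-0.0002, 0.0005, -0.0008]
arc
[-0.0033, -0.0, -0.0055] [-0.0, 0.006, 0.0]
[-0.007, 0.0, -0.0107] [0.0, 0.012, 0.0]
[-0.0112, 0.0, -0.0154] [-0.0, 0.018, -0.0]
[-0.0158, -0.0, -0.0198] [0.0, 0.024, 0.0]
[-0.0208, 0.0, -0.0237] [-0.0, 0.0299, -0.0]
[-0.026, 0.0, -0.0271] [-0.0, 0.0359, 0.0]
[-0.0316, -0.0, -0.03] [-0.0, 0.0419, 0.0]
[-0.0374, 0.0, -0.0323] [-0.0, 0.0479, -0.0]
[-0.0433, -0.0, -0.0341] [-0.0, 0.0539, 0.0]
[-0.0494, 0.0, -0.0354] [0.0, 0.0599, -0.0]
[-0.0556, -0.0, -0.036] [0.0, 0.0659, -0.0]
[-0.0618, 0.0, -0.0361] [-0.0, 0.0719, 0.0]
arc
[-0.0061, -0.0, -0.0009] [0.0, 0.006, -0.0]
[-0.0123, -0.0, -0.0012] [0.0, 0.012, 0.0]
[-0.0185, -0.0, -0.001] [0.0, 0.018, -0.0]
[-0.0246, -0.0, -0.0001] [0.0, 0.024, -0.0]
[-0.0306, -0.0, 0.0013] [-0.0, 0.0299, -0.0]
[-0.0365, -0.0, 0.0032] [0.0, 0.0359, -0.0]
[-0.0422, -0.0, 0.0057] [0.0, 0.0419, -0.0]
[-0.0476, -0.0, 0.0088] [0.0, 0.0479, 0.0]
[-0.0527, -0.0, 0.0123] [0.0, 0.0539, -0.0]
[-0.0575, -0.0, 0.0163] [0.0, 0.0599, 0.0]
[-0.0619, -0.0, 0.0207] [-0.0, 0.0659, -0.0]
[-0.0659, -0.0, 0.0256] [-0.0, 0.0719, -0.0]
```

View pics/w2.png

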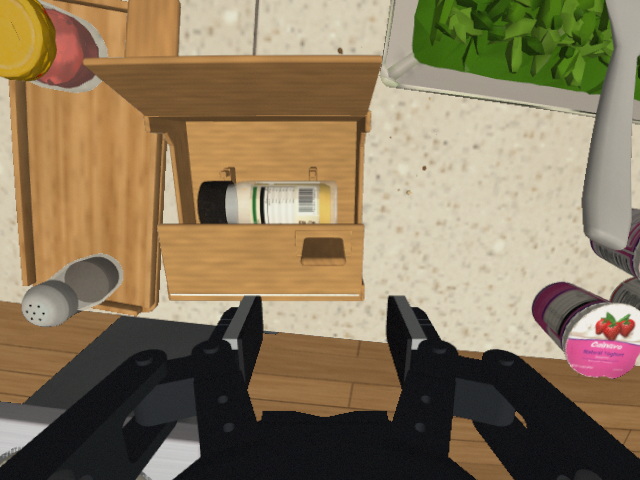

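```bash
python3 - <<'E'
from flap import *
np.set_printoptions(precision=3,suppress=True)
P,R=cur();print(P,get_state()["joint_velocities"])
show([tp(-1,.075,0)],P,R)
E
```

```text
[ 434.449 -274.778  172.962] [ 0.042  0.011 -0.034  0.01   0.003  0.018]
[0.0025, 0.0, 0.12] [-0.0001, 0.0001, -0.0008]
```

>>> play_rows([
  [0.35, [0, 0, 0.04], [0, 0, 0]],
  [0.35, [0, 0, 0.08], [0, 0, 0]],
  [0.35, [0, 0, 0.119], [0, 0, 0]],
  [0.35, [0, 0, 0.119], [0, 0, 0]],
  [0.8, [0, 0, 0.119], [0, 0, 0]],
  [0.8, [0, 0, 0.119], [0, 0, 0]],
  [0.8, [0, 0, 0.119], [0, 0, 0]],
  [0.8, [0, 0, 0.119], [0, 0, 0]],
])

```text
time: 8.25
position: [437.2, -274.1, 85.1]
eef_rot: [3.135, 0.187, 0.004]
contact_force: [2.8, 5.4, 3.1]
gripper_width: 0.32
gripper_force: 30.9
```

>>> play_rows([
  [0.8, [-0.003, 0, -0.0055], [0, 0.006, 0]],
  [0.8, [-0.007, 0, -0.011], [0, 0.012, 0]],
  [0.8, [-0.011, 0, -0.0155], [0, 0.018, 0]],
  [0.8, [-0.016, 0, -0.02], [0, 0.024, 0]],
  [0.8, [-0.021, 0, -0.0235], [0, 0.03, 0]],
  [0.8, [-0.026, 0, -0.027], [0, 0.036, 0]],
  [0.8, [-0.0315, 0, -0.03], [0, 0.042, 0]],
  [0.8, [-0.0375, 0, -0.032], [0, 0.048, 0]],
  [0.8, [-0.043, 0, -0.034], [0, 0.054, 0]],
  [0.8, [-0.0495, 0, -0.0355], [0, 0.06, 0]],
  [0.8, [-0.0555, 0, -0.036], [0, 0.066, 0]],
  [0.8, [-0.062, 0, -0.036], [0, 0.072, 0]],
])

```text
time: 9.45
position: [390.6, -279.4, 111.9]
eef_rot: [-3.102, -0.185, -0.357]
contact_force: [4.2, 6.9, 1.2]
gripper_width: 0.322
gripper_force: 29.5
```

>>> play_rows([
  [0.8, [-0.006, 0, -0.001], [0, 0.006, 0]],
  [0.8, [-0.012, 0, -0.001], [0, 0.012, 0]],
  [0.8, [-0.0185, 0, -0.001], [0, 0.018, 0]],
  [0.8, [-0.0245, 0, 0], [0, 0.024, 0]],
  [0.8, [-0.0305, 0, 0.0015], [0, 0.03, 0]],
  [0.8, [-0.0365, 0, 0.003], [0, 0.036, 0]],
  [0.8, [-0.042, 0, 0.0055], [0, 0.042, 0]],
  [0.8, [-0.0475, 0, 0.009], [0, 0.048, 0]],
  [0.8, [-0.0525, 0, 0.0125], [0, 0.054, 0]],
  [0.8, [-0.0575, 0, 0.0165], [0, 0.06, 0]],
  [0.8, [-0.062, 0, 0.0205], [0, 0.066, 0]],
  [0.8, [-0.066, 0, 0.0255], [0, 0.072, 0]],
])

```text
time: 10.65
position: [346.3, -284.5, 81.9]
eef_rot: [-3.03, -0.183, -0.701]
contact_force: [-3.5, 4.1, 7.7]
gripper_width: 0.317
gripper_force: 30.1
```

>>> play_rows([
  [0.35, [0, 0, 0], [0, 0, 0]],
  [0.35, [0, 0, 0], [0, 0, 0]],
  [0.35, [0, 0, 0], [0, 0, 0]],
  [0.35, [0, 0, -0.05], [0, 0, 0]],
  [0.35, [0, 0, -0.1], [0, 0, 0]],
  [0.35, [0, 0, -0.16], [0, 0, 0]],
  [0.35, [0, 0, -0.2], [0, 0, 0]],
  [0.35, [0, 0, -0.25], [0, 0, 0]],
  [0.35, [0, 0, -0.25], [0, 0, 0]],
  [0.35, [0, 0, -0.25], [0, 0, 0]],
])

```text
time: 11.65
position: [264.8, -295.3, 250.5]
eef_rot: [-3.033, -0.181, -0.699]
contact_force: [-0.3, 0.3, -0.5]
gripper_width: 0.654
gripper_force: 0.0
```

```bash
cat > fk.py <<'E'
from flap import *
from scipy.optimize import least_squares
C=Rt.from_euler('z',90,degrees=True)
def fk(q,L):
    h0,a1,a2,a3,e,d=L
    b=Rt.from_euler('z',q[0])
    d2=np.array([np.sin(q[1]),0,np.cos(q[1])]);F=Rt.from_euler('y',q[1]+q[2])
    p=np.array([a1,0,h0])+a2*d2+F.apply([e,0,a3])
    Rw=b*F*Rt.from_euler('ZYZ',[q[3],q[4],q[5]])
    return b.apply(p)+Rw.apply([0,0,d]),Rw*C
S=[([-1.105,.353,1.633,0,1.155,-.002],[281.826,-557.855,231.281]),([-.45,.07,1.77,0,1.3,.96],[449.35,-215.56,329.99]),([-.216,.677,1.537,-.144,1.346,1.298],[555.856,-169.52,83.301])]
LO=[-2.63,-.92,.06,-1.3,0,-3.02];HI=[2.63,2.1,2.66,4.44,2.69,3.02]
def ik(P,R,L,q0):
    f=lambda q:np.r_[(fk(q,L)[0]-P)/100,(fk(q,L)[1].inv()*R).as_rotvec()*2]
    return least_squares(f,np.clip(q0,np.array(LO)+.01,np.array(HI)-.01),bounds=(LO,HI))
E
python3 - <<'E'
from fk import *
np.set_printoptions(precision=3,suppress=True)
s=get_state();S.append((s["joint_positions"],s["position"]));print(S[-1],s["joint_velocities"])
r=least_squares(lambda L:np.concatenate([fk(q,L)[0]-P for q,P in S]),[300,0,450,450,0,200]);print(r.x,r.fun)
print((fk(S[-1][0],r.x)[1].inv()*Rt.from_rotvec(s["eef_rot"])).as_rotvec())
np.save("L.npy",r.x)
p=cams.grab_frame("top");np.savez("top1.npz",**p)
p=cams.grab_frame("wrist");np.savez("wr3.npz",**p);cv2.imwrite("pics/w3.png",p["frame"])
for q in finder.search_frame(p,"jar_center"):print(q["p"],q["uv"],w(p,q["uv"]))
E
```

```text
(array([-1.22 , -0.114,  2.213,  0.53 ,  0.997, -0.051]), array([ 264.824, -295.275,  250.511])) [ 0.014  0.036  0.029  0.006 -0.009 -0.007]
[286.666  -0.549 568.921 490.049  50.482 345.289] [-1.392 -0.013  0.071 -0.239 -1.385 -0.084 -0.173 -1.862 -0.209 -0.377
 -0.134  0.222]
[ 0.  0. -0.]
0.74 [284.0, 131.3] [ 442.066 -229.706   61.586]
```

View pics/w3.png

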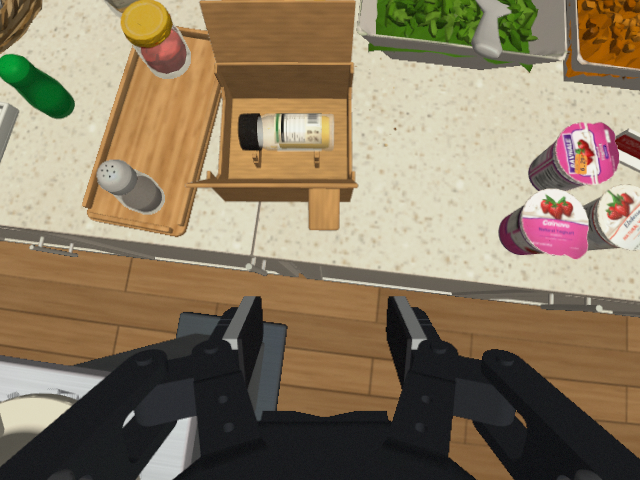

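```bash
python3 - <<'E'
from flap import *
np.set_printoptions(precision=2,suppress=True)
p=dict(np.load("wr3.npz"));m=np.zeros((480,640),bool);m[105:160,230:345]=1
X,u,v=cloud(p,m);L=np.c_[(X-np.r_[c,0])@ex,(X-np.r_[c,0])@ey,X[:,2]]
k=(L[:,2]>48)&(abs(L[:,1])<24)&(abs(L[:,0])<70);J=L[k]
print(k.sum(),J.min(0),J.max(0),np.percentile(J,[1,99],axis=0))
for a0,a1 in[(-55,-30),(-28,0),(0,30)]:
    j=J[(J[:,0]>a0)&(J[:,0]<a1)];f=least=None
    from scipy.optimize import least_squares
    r=least_squares(lambda q:np.hypot(j[:,1]-q[0],j[:,2]-q[1])-q[2],[0,42,20],loss='soft_l1',bounds=([-20,30,15],[20,50,24]));print(a0,len(j),r.x)
for n in("top0","top1"):
    t=dict(np.load(n+".npz"));mm=np.zeros((480,640),bool);mm[205:275,155:275]=1
    X,u,v=cloud(t,mm)
    for nm,z0,z1,cy,rad in(("rj",66,85,359,45),("sh",84,105,178,35)):
        k=(X[:,2]>z0)&(X[:,2]<z1)&(abs(X[:,1]-cy)<rad)&(abs(X[:,0]-430)<70)
        print(n,nm,k.sum(),X[k].mean(0),cv2.minEnclosingCircle(X[k][:,:2].astype(np.float32)))
    # tray whiteness
    f=t["frame"][205:275,155:275].astype(int);
    g=(f.min(2)>165)&((f.max(2)-f.min(2))<18);print(g.sum())
    k=(X[:,2]>4)&(X[:,2]<14)&(abs(X[:,0]-422)<50)&(abs(X[:,1]-265)<140)
    print("floor",k.sum(),X[k].mean(0),cv2.minAreaRect(X[k][:,:2].astype(np.float32)))
    k=(X[:,2]>15.5)&(X[:,2]<24)&(abs(X[:,0]-422)<62);print("rim",k.sum(),cv2.minAreaRect(X[k][:,:2].astype(np.float32)))
t=dict(np.load("top0.npz"))
cv2.imwrite("pics/tray.png",cv2.resize(t["frame"][205:275,155:285],None,fx=6,fy=6,interpolation=cv2.INTER_CUBIC))
E
```

```text
3157 [-50.11 -21.11  48.02] [55.48 18.14 65.17] [[-48.64 -19.9   48.55]
 [ 54.21  16.29  64.22]]
-55 586 [-0.09 42.5  20.38]
-28 812 [-0.16 42.59 20.2 ]
0 913 [-0.41 43.24 20.15]
top0 rj 333 [444.46 362.76  77.25] ((458.5701599121094, 377.70166015625), 46.8110237121582)
top0 sh 145 [425.02 179.43  93.76] ((424.8151550292969, 180.05978393554688), 17.52431869506836)
0
floor 2060 [425.56 258.73   8.55] ((422.03558349609375, 264.8301696777344), (277.7742004394531, 99.48141479492188), 89.88287353515625)
rim 535 ((429.89691162109375, 270.8421630859375), (272.0045166015625, 91.54666900634766), 86.1595230102539)
top1 rj 327 [443.9  362.32  77.18] ((459.32049560546875, 376.40673828125), 46.470611572265625)
top1 sh 148 [425.25 180.11  93.36] ((425.4920654296875, 180.04708862304688), 17.1925106048584)
0
floor 2096 [425.42 259.44   8.5 ] ((422.1914978027344, 265.7099914550781), (99.3762435913086, 277.90216064453125), 0.20636816322803497)
rim 503 ((430.1995544433594, 270.66827392578125), (271.0691223144531, 91.4732894897461), 85.90811920166016)
```

View pics/tray.png

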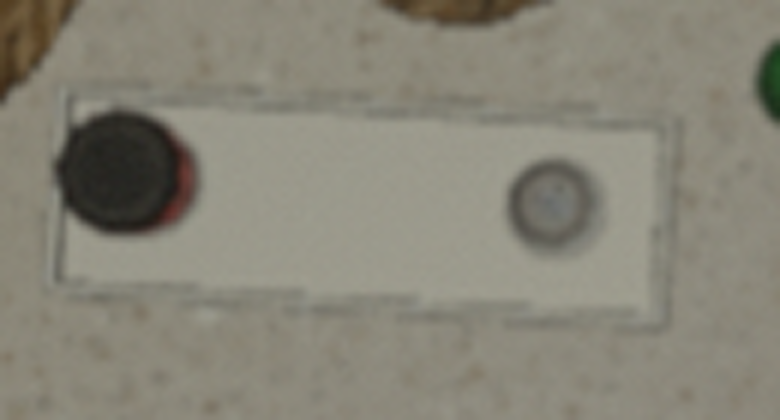

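```bash
cat > plan.py <<'E'
from fk import *
np.set_printoptions(precision=3,suppress=True)
L=np.load("L.npy");T=np.radians(25)
def grasp(up=0,vert=0):
    back=ez*np.cos(T)-ex*np.sin(T);g=np.r_[c,42.5]+ex*(-3)+ey*(-.2)
    return g-back*18.7+back*up+ez*vert,pose(-back,ey)
def place(hd,up=0,xy=(431,270),bk=0,tilt=T):
    h=np.array([np.cos(hd),np.sin(hd),0]);z=h*np.cos(tilt)-ez*np.sin(tilt)
    g=np.r_[xy,67.+up];return g+z*18.7-z*bk,pose(z,np.cross(z,ez))
E
python3 - <<'E'
from plan import *
rng=np.random.default_rng(0)
q0=get_state()["joint_positions"]
def allsol(P,R,n=40):
    out=[]
    for _ in range(n):
        r=ik(P,R,L,rng.uniform(LO,HI))
        if r.cost<1e-6 and not any(np.allclose(r.x,o,atol=.02) for o in out): out.append(r.x)
    return out
print("grasp",*allsol(*grasp()),sep="\n")
print("lift",*allsol(*grasp(0,200)),sep="\n")
for hd in(-4,10,20,30):
    print(hd,*allsol(*place(np.radians(hd))),sep="\n")
    print("up",*allsol(*place(np.radians(hd),140)),sep="\n")
E
```

```text
grasp
[-0.199  0.468  2.182 -0.911  0.533  0.49 ]
lift
[-0.199  0.112  2.046 -0.532  0.912 -0.001]
-4
[ 1.134  0.779  2.42   4.321  1.156 -1.512]
up
10
[ 1.003  0.829  2.54   3.909  1.293 -1.398]
up
[ 1.003  0.304  2.552  4.1    0.955 -1.828]
20
[ 0.835  0.875  2.601  3.583  1.434 -1.416]
up
[ 0.835  0.284  2.615  3.701  0.923 -1.712]
30
[ 0.61   0.903  2.629  3.22   1.523 -1.538]
up
[ 0.61   0.275  2.644  3.24   0.913 -1.595]
```

```bash
python3 - <<'E'
from plan import *
P,R=cur();print(P)
show([grasp(0,150)],P,R)
print("down");show([grasp(0,0)],*grasp(0,150))
print("pre joints",ik(*grasp(0,150),L,[-.2,.1,2.05,-.5,.9,0]).x)
qa=ik(*grasp(0,200),L,[-.2,.1,2.05,-.5,.9,0]);qb=ik(*place(np.radians(10),140),L,[1,.3,2.55,4.1,.95,-1.83])
print(qa.cost,qb.cost,qa.x,qb.x)
Q=[qa.x+(qb.x-qa.x)*s for s in np.linspace(0,1,33)];pr=None
for i,q in enumerate(Q):
    P,R=fk(q,L);b=-R.as_matrix()[:,2];x=R.as_matrix()[:,0]
    g=P+b*18.7;ld=(x*np.cos(T)+b*np.sin(T))
    J=[g+ld*47,g-ld*58]
    d=0 if pr is None else np.degrees((pr[1].inv()*R).magnitude());dd=0 if pr is None else np.linalg.norm(P-pr[0]);pr=(P,R)
    if i%2==0: print(i,P,"rot%.1f tr%.0f"%(d,dd),"jarz",J[0][2].round(),J[1][2].round(),"wr",(P+b*345).round())
E
```

```text
[ 264.857 -293.83   248.617]
[0.1883, -0.0515, 0.1997] [0.0035, -0.2212, -0.5133]
down
[0.0845, -0.0, 0.1813] [0.0, 0.0, 0.0]
pre joints [-0.199  0.184  2.096 -0.588  0.809  0.084]
1.0173347448956474e-30 1.133380934180588e-21 [-0.199  0.112  2.046 -0.532  0.912 -0.001] [ 1.003  0.304  2.552  4.1    0.955 -1.828]
0 [ 451.28  -232.392  225.552] rot0.0 tr0 jarz 242.0 242.0 wr [434. -88. 538.]
2 [ 437.328 -120.757  182.717] rot6.9 tr60 jarz 212.0 187.0 wr [432. -54. 521.]
4 [420.534  -7.71  159.896] rot6.7 tr58 jarz 200.0 152.0 wr [427. -21. 505.]
6 [403.217 101.303 155.991] rot6.5 tr54 jarz 204.0 136.0 wr [419.  11. 489.]
8 [388.005 201.584 168.239] rot6.2 tr50 jarz 222.0 139.0 wr [408.  42. 473.]
10 [377.375 289.473 192.564] rot5.9 tr45 jarz 249.0 155.0 wr [394.  70. 459.]
12 [373.206 362.469 224.053] rot5.5 tr38 jarz 281.0 180.0 wr [377.  97. 445.]
14 [376.439 419.184 257.504] rot5.2 tr31 jarz 314.0 209.0 wr [358. 122. 431.]
16 [386.888 459.173 287.979] rot4.9 tr24 jarz 342.0 237.0 wr [337. 144. 419.]
18 [403.224 482.703 311.308] rot4.7 tr17 jarz 363.0 259.0 wr [315. 163. 407.]
20 [423.13  490.508 324.493] rot4.6 tr12 jarz 374.0 272.0 wr [291. 180. 396.]
22 [443.595 483.591 325.957] rot4.6 tr11 jarz 374.0 273.0 wr [267. 193. 385.]
24 [461.29  463.097 315.637] rot4.7 tr16 jarz 364.0 263.0 wr [241. 204. 375.]
26 [472.968 430.275 294.891] rot4.9 tr22 jarz 344.0 243.0 wr [216. 212. 367.]
28 [475.829 386.514 266.26 ] rot5.1 tr28 jarz 317.0 214.0 wr [190. 217. 359.]
30 [467.797 333.427 233.092] rot5.3 tr33 jarz 286.0 182.0 wr [164. 219. 351.]
32 [447.69  272.943 199.097] rot5.5 tr37 jarz 254.0 149.0 wr [140. 219. 345.]
```

>>> play_rows([
  [0.2, [0.188, -0.0515, 0.15], [0.0035, -0.221, -0.513]],
  [0.2, [0.188, -0.0515, 0.15], [0.0035, -0.221, -0.513]],
  [0.2, [0.188, -0.0515, 0.15], [0.0035, -0.221, -0.513]],
  [0.2, [0.188, -0.0515, 0.2], [0.0035, -0.221, -0.513]],
  [0.2, [0.188, -0.0515, 0.2], [0.0035, -0.221, -0.513]],
  [0.2, [0.188, -0.0515, 0.2], [0.0035, -0.221, -0.513]],
  [0.2, [0.188, -0.0515, 0.2], [0.0035, -0.221, -0.513]],
  [0.2, [0.188, -0.0515, 0.2], [0.0035, -0.221, -0.513]],
  [0.2, [0.188, -0.0515, 0.2], [0.0035, -0.221, -0.513]],
  [0.2, [0.188, -0.0515, 0.2], [0.0035, -0.221, -0.513]],
  [0.2, [0.188, -0.0515, 0.2], [0.0035, -0.221, -0.513]],
  [0.2, [0.188, -0.0515, 0.2], [0.0035, -0.221, -0.513]],
])

```text
time: 13.0
position: [451.4, -232.5, 175.0]
eef_rot: [1.871, 2.071, -0.401]
contact_force: [-0.2, 0.0, -0.8]
gripper_width: 0.797
gripper_force: 0.0
```

>>> play_rows([
  [0.2, [0, 0, 0], [0, 0, 0]],
  [0.2, [0, 0, 0], [0, 0, 0]],
])

```text
time: 13.2
position: [451.1, -232.3, 175.2]
eef_rot: [1.882, 2.064, -0.395]
contact_force: [0.3, -0.3, -0.8]
gripper_width: 0.8
gripper_force: 0.0
```

```bash
python3 - <<'E'
from plan import *
P,R=cur();s=get_state();print(P,grasp(0,150)[0],s["joint_velocities"],s["joint_positions"])
show([grasp(0,150),grasp()],P,R)
p=cams.grab_frame("top");m=np.zeros((480,640),bool);m[180:270,370:460]=1
for q in finder.search_frame(p,"jar_center"):print(q["p"],q["uv"])
E
```

```text
[ 451.105 -232.336  175.17 ] [ 451.28  -232.392  175.552] [-0.021 -0.011 -0.01   0.004  0.002 -0.002] [-0.212  0.187  2.089 -0.571  0.807  0.085]
[-0.0003, 0.0002, -0.0004] [-0.0001, -0.0035, -0.0082]
[0.0822, -0.0019, 0.1818] [-0.0001, -0.0035, -0.0082]
```

>>> play_rows([
  [0.2, [0.02, 0, 0.045], [0, -0.0035, -0.008]],
  [0.2, [0.04, -0.001, 0.09], [0, -0.0035, -0.008]],
  [0.2, [0.06, -0.0015, 0.135], [0, -0.0035, -0.008]],
  [0.2, [0.075, -0.002, 0.165], [0, -0.0035, -0.008]],
  [0.2, [0.082, -0.002, 0.182], [0, -0.0035, -0.008]],
  [0.2, [0.082, -0.002, 0.182], [0, -0.0035, -0.008]],
  [0.2, [0.082, -0.002, 0.182], [0, -0.0035, -0.008]],
  [0.8, [0.082, -0.002, 0.182], [0, -0.0035, -0.008]],
  [0.8, [0.082, -0.002, 0.182], [0, -0.0035, -0.008]],
  [0.8, [0.082, -0.002, 0.182], [0, -0.0035, -0.008]],
  [0.8, [0.082, -0.002, 0.182], [0, -0.0035, -0.008]],
], newtons=35)

```text
time: 14.4
position: [451.5, -234.2, 27.4]
eef_rot: [1.848, 2.081, -0.412]
contact_force: [-1.4, 1.8, 5.2]
gripper_width: 0.463
gripper_force: 34.5
```

```bash
cat > path.py <<'E'
from plan import *
def path():
    qa=ik(*grasp(0,230),L,[-.2,.1,2.05,-.5,.9,0]);qb=ik(*place(np.radians(10),140),L,[1,.3,2.55,4.1,.95,-1.83])
    print(qa.cost,qb.cost)
    return [fk(qa.x+(qb.x-qa.x)*(s-.0),L) for s in np.linspace(0,1,45)]
E
python3 - <<'E'
from path import *
P,R=cur();print(P,grasp()[0],(grasp()[1].inv()*R).as_rotvec(),get_state()["gripper_width"])
print("lift");show([grasp(0,v) for v in (20,60,110,160,230)],*grasp())
W=path();st=grasp(0,230)
for k in range(4):
    print("seg",k);seg=W[1+11*k:12+11*k];show(seg,*st);st=seg[-1]
E
```

```text
[ 451.503 -234.221   27.424] [ 451.28  -232.392   25.552] [-0.001 -0.003  0.   ] 0.46284561903212973
lift
[-0.0113, 0.0, -0.0242] [0.0, 0.0, 0.0]
[-0.0338, 0.0, -0.0725] [0.0, 0.0, 0.0]
[-0.062, 0.0, -0.1329] [0.0, 0.0, 0.0]
[-0.0902, 0.0, -0.1933] [0.0, 0.0, 0.0]
[-0.1296, 0.0, -0.2779] [0.0, 0.0, 0.0]
1.30811855933398e-19 1.133380934180588e-21
seg 0
[0.0609, 0.0024, -0.0001] [-0.0004, 0.0292, -0.0042]
[0.1211, 0.0039, -0.004] [-0.0009, 0.0581, -0.0083]
[0.1802, 0.0045, -0.0117] [-0.0016, 0.0869, -0.012]
[0.2379, 0.0044, -0.023] [-0.0025, 0.1153, -0.0153]
[0.2937, 0.0037, -0.0375] [-0.0035, 0.1435, -0.0182]
[0.3475, 0.0025, -0.0552] [-0.0048, 0.1713, -0.0205]
[0.3989, 0.0009, -0.0755] [-0.0063, 0.1987, -0.0221]
[0.4477, -0.0008, -0.0984] [-0.0079, 0.2257, -0.023]
[0.4936, -0.0026, -0.1233] [-0.0098, 0.2522, -0.0231]
[0.5366, -0.0042, -0.1499] [-0.0118, 0.2783, -0.0223]
[0.5765, -0.0055, -0.1779] [-0.0141, 0.3037, -0.0205]
seg 1
[0.0448, 0.0024, 0.0132] [-0.0043, 0.0246, 0.0015]
[0.0882, 0.0053, 0.0236] [-0.0091, 0.0486, 0.0039]
[0.1298, 0.0088, 0.0312] [-0.0146, 0.0717, 0.007]
[0.16
[... 847 characters left out ...]
.0753]
[0.0312, 0.0908, 0.0128] [-0.1534, 0.0663, 0.0838]
[0.0187, 0.0995, 0.0053] [-0.171, 0.0647, 0.0921]
seg 3
[-0.0101, 0.0155, -0.0052] [-0.0188, -0.002, 0.0056]
[-0.0222, 0.0314, -0.0125] [-0.038, -0.0052, 0.0107]
[-0.0361, 0.0478, -0.0221] [-0.0573, -0.0095, 0.0152]
[-0.0517, 0.0642, -0.034] [-0.0768, -0.0149, 0.0191]
[-0.0688, 0.0806, -0.0482] [-0.0965, -0.0215, 0.0225]
[-0.0871, 0.0967, -0.0648] [-0.1162, -0.029, 0.0254]
[-0.1065, 0.1124, -0.0839] [-0.1359, -0.0375, 0.0277]
[-0.1265, 0.1275, -0.1053] [-0.1556, -0.0468, 0.0295]
[-0.1471, 0.142, -0.1292] [-0.1753, -0.057, 0.0309]
[-0.1679, 0.1556, -0.1554] [-0.1949, -0.068, 0.0317]
[-0.1887, 0.1682, -0.1838] [-0.2145, -0.0797, 0.0322]
```

>>> play_rows([
  [0.8, [0, 0, 0], [0, 0, 0]],
  [0.8, [-0.011, 0, -0.024], [0, 0, 0]],
  [0.8, [-0.034, 0, -0.0725], [0, 0, 0]],
  [0.8, [-0.062, 0, -0.133], [0, 0, 0]],
  [0.8, [-0.09, 0, -0.193], [0, 0, 0]],
  [0.8, [-0.12, 0, -0.257], [0, 0, 0]],
  [0.8, [-0.13, 0, -0.278], [0, 0, 0]],
  [0.8, [-0.13, 0, -0.278], [0, 0, 0]],
  [0.8, [-0.13, 0, -0.278], [0, 0, 0]],
])

```text
time: 15.3
position: [450.8, -233.5, 256.6]
eef_rot: [1.849, 2.082, -0.411]
contact_force: [0.3, -0.4, -0.9]
gripper_width: 0.467
gripper_force: 36.0
```

>>> play_rows([
  [0.8, [0.061, 0.002, 0], [0, 0.029, -0.004]],
  [0.8, [0.121, 0.004, -0.004], [-0.001, 0.058, -0.008]],
  [0.8, [0.18, 0.0045, -0.012], [-0.0015, 0.087, -0.012]],
  [0.8, [0.238, 0.0045, -0.023], [-0.0025, 0.115, -0.015]],
  [0.8, [0.294, 0.0035, -0.0375], [-0.0035, 0.1435, -0.018]],
  [0.8, [0.3475, 0.0025, -0.055], [-0.005, 0.171, -0.0205]],
  [0.8, [0.399, 0.001, -0.0755], [-0.006, 0.199, -0.022]],
  [0.8, [0.448, -0.001, -0.098], [-0.008, 0.226, -0.023]],
  [0.8, [0.4935, -0.0025, -0.123], [-0.01, 0.252, -0.023]],
  [0.8, [0.5365, -0.004, -0.15], [-0.012, 0.278, -0.022]],
  [0.8, [0.5765, -0.0055, -0.178], [-0.014, 0.304, -0.0205]],
])

```text
time: 16.4
position: [392.2, 211.8, 192.2]
eef_rot: [-1.736, -2.101, -0.506]
contact_force: [-0.4, 0.0, -1.7]
gripper_width: 0.464
gripper_force: 35.9
```

```bash
python3 - <<'E'
from path import *
s=get_state();W=path();print(s["position"],W[11][0],(W[11][1].inv()*cur()[1]).as_rotvec(),s["joint_positions"],s["gripper_width"])
E
```

```text
1.30811855933398e-19 1.133380934180588e-21
[392.159 211.845 192.192] [394.264 212.224 193.747] [0.004 0.001 0.002] [ 0.1    0.135  2.148  0.645  0.971 -0.492] 0.46391058801021007
```

Tracking well; continue.

>>> play_rows([
  [0.8, [0.045, 0.0025, 0.013], [-0.004, 0.0245, 0.0015]],
  [0.8, [0.088, 0.0055, 0.0235], [-0.009, 0.0485, 0.004]],
  [0.8, [0.13, 0.009, 0.031], [-0.0145, 0.0715, 0.007]],
  [0.8, [0.1695, 0.013, 0.036], [-0.0205, 0.094, 0.011]],
  [0.8, [0.2065, 0.018, 0.039], [-0.0275, 0.1155, 0.0155]],
  [0.8, [0.2415, 0.024, 0.04], [-0.035, 0.1355, 0.0215]],
  [0.8, [0.273, 0.0305, 0.0395], [-0.0425, 0.155, 0.0275]],
  [0.8, [0.302, 0.038, 0.038], [-0.0515, 0.1735, 0.035]],
  [0.8, [0.328, 0.046, 0.035], [-0.0605, 0.1905, 0.043]],
  [0.8, [0.3505, 0.055, 0.031], [-0.07, 0.206, 0.052]],
  [0.8, [0.37, 0.064, 0.027], [-0.0805, 0.2205, 0.0615]],
])

```text
time: 17.5
position: [390.3, 465.6, 312.6]
eef_rot: [-1.558, -1.415, -1.155]
contact_force: [-0.2, 1.0, -1.5]
gripper_width: 0.465
gripper_force: 36.0
```

>>> play_rows([
  [0.8, [0.016, 0.006, 0.009], [-0.0125, 0.013, 0.008]],
  [0.8, [0.029, 0.0135, 0.0165], [-0.026, 0.025, 0.016]],
  [0.8, [0.0395, 0.0215, 0.022], [-0.04, 0.035, 0.024]],
  [0.8, [0.047, 0.031, 0.0255], [-0.0545, 0.044, 0.0325]],
  [0.8, [0.052, 0.0405, 0.0275], [-0.07, 0.0515, 0.041]],
  [0.8, [0.0535, 0.0505, 0.0275], [-0.086, 0.0575, 0.0495]],
  [0.8, [0.0525, 0.061, 0.026], [-0.102, 0.062, 0.058]],
  [0.8, [0.048, 0.0715, 0.023], [-0.119, 0.065, 0.067]],
  [0.8, [0.041, 0.0815, 0.0185], [-0.136, 0.0665, 0.0755]],
  [0.8, [0.031, 0.091, 0.013], [-0.1535, 0.0665, 0.084]],
  [0.8, [0.0185, 0.0995, 0.0055], [-0.171, 0.0645, 0.092]],
])

```text
time: 18.6
position: [464.6, 463.4, 327.4]
eef_rot: [-1.866, -0.747, -1.535]
contact_force: [-0.2, 0.1, -0.8]
gripper_width: 0.468
gripper_force: 36.0
```

>>> play_rows([
  [0.8, [-0.01, 0.0155, -0.005], [-0.019, -0.002, 0.0055]],
  [0.8, [-0.022, 0.0315, -0.0125], [-0.038, -0.005, 0.0105]],
  [0.8, [-0.036, 0.048, -0.022], [-0.0575, -0.0095, 0.015]],
  [0.8, [-0.0515, 0.064, -0.034], [-0.077, -0.015, 0.019]],
  [0.8, [-0.069, 0.0805, -0.048], [-0.0965, -0.0215, 0.0225]],
  [0.8, [-0.087, 0.0965, -0.065], [-0.116, -0.029, 0.0255]],
  [0.8, [-0.1065, 0.1125, -0.084], [-0.136, -0.0375, 0.0275]],
  [0.8, [-0.1265, 0.1275, -0.1055], [-0.1555, -0.047, 0.0295]],
  [0.8, [-0.147, 0.142, -0.129], [-0.1755, -0.057, 0.031]],
  [0.8, [-0.168, 0.1555, -0.1555], [-0.195, -0.068, 0.0315]],
  [0.8, [-0.1885, 0.168, -0.184], [-0.2145, -0.0795, 0.032]],
  [0.8, [-0.1885, 0.168, -0.184], [-0.2145, -0.0795, 0.032]],
])

```text
time: 19.8
position: [445.0, 269.4, 196.0]
eef_rot: [-2.573, -0.231, -1.628]
contact_force: [-0.5, -0.5, -1.2]
gripper_width: 0.471
gripper_force: 36.0
```

```bash
python3 - <<'E'
from plan import *
s=get_state();P,R=cur();t=place(np.radians(10),140);print(P,t[0],(t[1].inv()*R).as_rotvec(),s["joint_positions"],s["gripper_width"],s["joint_velocities"])
for n in("scene","top"):
    p=cams.grab_frame(n);np.savez(n+"3.npz",**p)
    if n=="scene":cv2.imwrite("pics/s3.png",cv2.resize(p["frame"][200:420,130:390],None,fx=3,fy=2.7)[:600,:780])
    for l in("jar_center","round_jar","shaker"):
        for q in finder.search_frame(p,l)[:2]:print(n,l,q["p"],q["uv"],w(p,q["uv"]))
E
```

```text
[444.987 269.355 196.037] [447.69  272.943 199.097] [-0.002 -0.007 -0.006] [ 0.991  0.316  2.544  4.09   0.948 -1.831] 0.4709725382116724 [-0.018 -0.012 -0.038 -0.127  0.016  0.044]
scene jar_center 0.75 [237.1, 260.6] [414.639 272.012 251.846]
scene round_jar 0.7 [207.4, 339.8] [428.362 363.353  79.359]
scene shaker 0.91 [299.9, 249.4] [462.079  84.535  73.886]
scene shaker 0.46 [279.2, 306.8] [413.417 195.515  23.75 ]
top jar_center 0.91 [201.1, 232.1] [430.788 261.383 257.557]
top jar_center 0.3 [409.4, 224.0] [ 454.44  -233.979    3.856]
top round_jar 0.68 [177.3, 234.4] [439.853 353.981  77.2  ]
top round_jar 0.42 [422.9, 258.2] [ 362.442 -243.282  125.638]
top shaker 0.71 [247.8, 237.8] [425.188 176.063  96.828]
top shaker 0.67 [286.6, 218.1] [471.099  80.598  90.037]
```

View pics/s3.png

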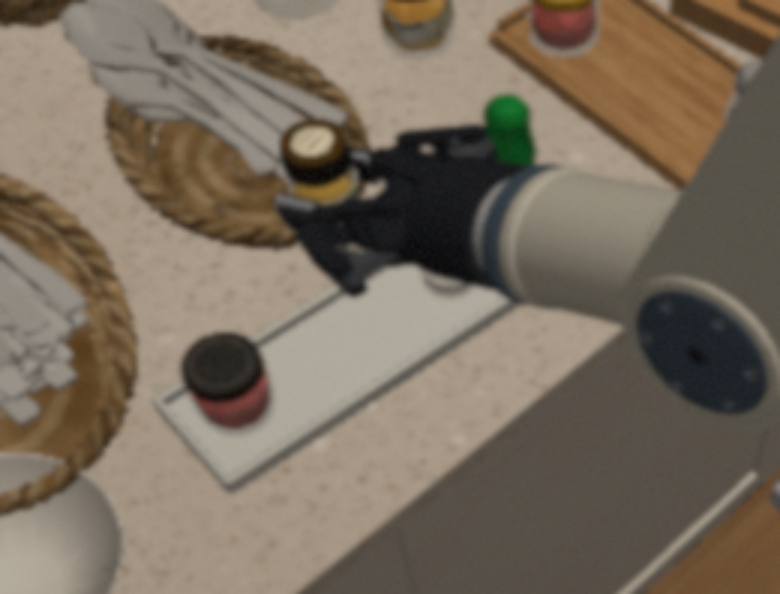

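```bash
python3 - <<'E'
from plan import *
P,R=cur();t=place(np.radians(10),140);print(P,t[0],(t[1].inv()*R).as_rotvec())
print("jar axis",R.apply([np.cos(T),0,-np.sin(T)]))
p=cams.grab_frame("top")
X,u,v=cloud(p);k=(X[:,2]>244)&(X[:,2]<275)&(np.hypot(X[:,0]-431,X[:,1]-265)<40)
print(k.sum(),X[k].mean(0),np.percentile(X[k][:,2],[5,50,95]),cv2.minEnclosingCircle(X[k][:,:2].astype(np.float32)))
mm=np.zeros((480,640),bool);mm[205:275,155:275]=1;X,u,v=cloud(p,mm)
for z0,z1,x,y,r in((70,85,438,360,36),(84,105,425,180,30)):
    k=(X[:,2]>z0)&(X[:,2]<z1)&(np.hypot(X[:,0]-x,X[:,1]-y)<r);print(k.sum(),X[k].mean(0),cv2.minAreaRect(X[k][:,:2].astype(np.float32)))
p=cams.grab_frame("wrist");cv2.imwrite("pics/w4.png",p["frame"])
E
```

```text
[447.407 271.86  199.471] [447.69  272.943 199.097] [ 0.     0.001 -0.002]
jar axis [-0.001  0.002  1.   ]
264 [432.073 267.156 255.695] [250.216 255.848 260.754] ((423.4428405761719, 260.8177490234375), 30.953418731689453)
307 [443.16  361.894  77.516] ((443.2137145996094, 362.03997802734375), (47.121543884277344, 49.79949951171875), 36.616600036621094)
146 [425.401 180.131  93.966] ((424.863525390625, 180.50119018554688), (31.625457763671875, 32.8768196105957), 61.07310104370117)
```

View pics/w4.png

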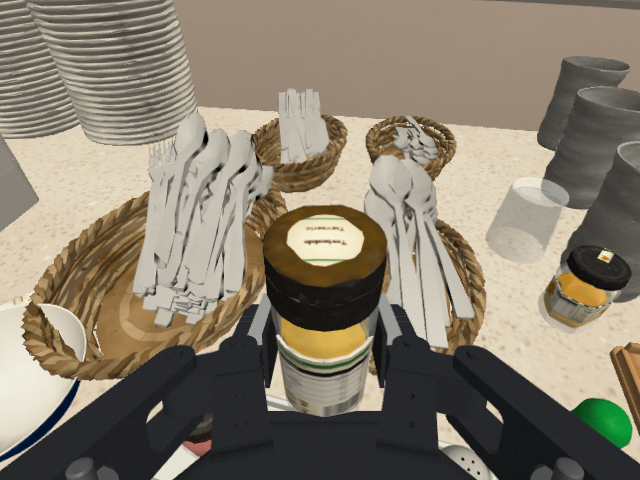

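```bash
python3 - <<'E'
from plan import *
P,R=place(np.radians(10),140);v=np.array([1.3,2,0])
show([(P+v-[0,0,d],R) for d in(40,80,110,130,138,140,142,143)],P,R)
E
```

```text
[-0.0474, -0.0023, 0.0245] [0.0, 0.0, 0.0]
[-0.0958, -0.0023, 0.047] [0.0, 0.0, 0.0]
[-0.132, -0.0023, 0.064] [0.0, 0.0, 0.0]
[-0.1562, -0.0023, 0.0752] [0.0, 0.0, 0.0]
[-0.1658, -0.0023, 0.0797] [0.0, 0.0, 0.0]
[-0.1683, -0.0023, 0.0809] [0.0, 0.0, 0.0]
[-0.1707, -0.0023, 0.082] [0.0, 0.0, 0.0]
[-0.1719, -0.0023, 0.0825] [0.0, 0.0, 0.0]
```

>>> play_rows([
  [0.8, [-0.024, -0.002, 0.0125], [0, 0, 0]],
  [0.8, [-0.0475, -0.002, 0.0245], [0, 0, 0]],
  [0.8, [-0.072, -0.002, 0.036], [0, 0, 0]],
  [0.8, [-0.096, -0.002, 0.047], [0, 0, 0]],
  [0.8, [-0.12, -0.002, 0.058], [0, 0, 0]],
  [0.8, [-0.132, -0.002, 0.064], [0, 0, 0]],
  [0.8, [-0.145, -0.002, 0.07], [0, 0, 0]],
  [0.8, [-0.156, -0.002, 0.075], [0, 0, 0]],
  [0.8, [-0.163, -0.002, 0.0785], [0, 0, 0]],
  [0.8, [-0.163, -0.002, 0.0785], [0, 0, 0]],
  [0.8, [-0.163, -0.002, 0.0785], [0, 0, 0]],
])

```text
time: 21.4
position: [448.7, 273.2, 63.7]
eef_rot: [-2.564, -0.228, -1.635]
contact_force: [0.9, 0.4, -1.6]
gripper_width: 0.463
gripper_force: 36.0
```

```bash
python3 - <<'E'
from plan import *
P,R=cur();s=get_state();print(P,P-R.apply([0,0,18.7]),s["contact_force"],s["joint_positions"],R.apply([np.cos(T),0,-np.sin(T)]))
E
```

```text
[448.71  273.209  63.733] [432.016 270.261  71.627] [ 0.926  0.411 -1.625] [ 0.988  0.819  2.518  3.901  1.274 -1.425] [-0.001  0.002  1.   ]
```

>>> play_rows([
  [0.8, [-0.001, 0, 0.0005], [0, 0, 0]],
  [0.8, [-0.002, 0, 0.001], [0, 0, 0]],
  [0.8, [-0.003, 0, 0.0015], [0, 0, 0]],
  [0.8, [-0.004, 0, 0.002], [0, 0, 0]],
  [0.8, [-0.0045, 0, 0.0022], [0, 0, 0]],
  [0.8, [-0.0045, 0, 0.0022], [0, 0, 0]],
  [0.8, [-0.0045, 0, 0.0022], [0, 0, 0]],
  [0.8, [-0.0045, 0, 0.0022], [0, 0, 0]],
])

```text
time: 22.2
position: [448.7, 273.2, 59.9]
eef_rot: [-2.564, -0.228, -1.635]
contact_force: [0.9, -0.0, -1.2]
gripper_width: 0.468
gripper_force: 36.0
```

>>> play_rows([
  [0.8, [-0.0006, 0, 0.0003], [0, 0, 0]],
  [0.8, [-0.0012, 0, 0.0006], [0, 0, 0]],
  [0.8, [-0.0012, 0, 0.0006], [0, 0, 0]],
  [0.8, [-0.0012, 0, 0.0006], [0, 0, 0]],
])

```text
time: 22.6
position: [448.7, 273.1, 58.8]
eef_rot: [-2.564, -0.228, -1.635]
contact_force: [0.2, -0.1, -1.6]
gripper_width: 0.468
gripper_force: 36.0
```

>>> play_rows([
  [0.8, [-0.0012, 0, 0.0006], [0, 0, 0]],
  [0.8, [-0.0012, 0, 0.0006], [0, 0, 0]],
  [0.8, [-0.0012, 0, 0.0006], [0, 0, 0]],
])

```text
time: 22.9
position: [448.8, 273.1, 57.8]
eef_rot: [-2.564, -0.228, -1.635]
contact_force: [0.2, 0.9, -1.4]
gripper_width: 0.462
gripper_force: 36.0
```

>>> play_rows([
  [0.8, [-0.0012, 0, 0.0006], [0, 0, 0]],
  [0.8, [-0.0012, 0, 0.0006], [0, 0, 0]],
  [0.8, [-0.0012, 0, 0.0006], [0, 0, 0]],
])

```text
time: 23.2
position: [448.8, 273.2, 56.8]
eef_rot: [-2.564, -0.228, -1.635]
contact_force: [-0.6, 0.1, -0.6]
gripper_width: 0.466
gripper_force: 36.0
```

>>> play_rows([
  [0.8, [-0.0012, 0, 0.0006], [0, 0, 0]],
  [0.8, [-0.0012, 0, 0.0006], [0, 0, 0]],
  [0.8, [-0.0012, 0, 0.0006], [0, 0, 0]],
])

```text
time: 23.5
position: [449.1, 273.2, 56.6]
eef_rot: [-2.562, -0.228, -1.637]
contact_force: [-0.3, -1.0, 5.0]
gripper_width: 0.467
gripper_force: 36.3
```

>>> play_rows([
  [0.8, [-0.0012, 0, 0.0006], [0, 0, 0]],
  [0.8, [-0.0012, 0, 0.0006], [0, 0, 0]],
  [0.8, [-0.0012, 0, 0.0006], [0, 0, 0]],
])

```text
time: 23.8
position: [449.2, 273.2, 56.6]
eef_rot: [-2.56, -0.228, -1.64]
contact_force: [-5.0, -0.8, 11.8]
gripper_width: 0.467
gripper_force: 37.0
```

>>> play_rows([
  [0.8, [0.0015, 0, -0.0007], [0, 0, 0]],
  [0.8, [0.0015, 0, -0.0007], [0, 0, 0]],
  [0.4, [0.0015, 0, -0.0007], [0, 0, 0]],
  [0.3, [0.0015, 0, -0.0007], [0, 0, 0]],
  [0.25, [0.0015, 0, -0.0007], [0, 0, 0]],
  [0.25, [0.0015, 0, -0.0007], [0, 0, 0]],
  [0.25, [0.0015, 0, -0.0007], [0, 0, 0]],
  [0.25, [0.0015, 0, -0.0007], [0, 0, 0]],
])

```text
time: 24.6
position: [448.8, 273.1, 56.0]
eef_rot: [-2.564, -0.228, -1.634]
contact_force: [0.8, 0.0, 0.2]
gripper_width: 0.75
gripper_force: 0.0
```

>>> play_rows([
  [0.25, [0.012, 0, -0.0055], [0, 0, 0]],
  [0.25, [0.03, 0, -0.014], [0, 0, 0]],
  [0.25, [0.055, 0, -0.026], [0, 0, 0]],
  [0.25, [0.085, 0, -0.04], [0, 0, 0]],
  [0.25, [0.12, 0, -0.056], [0, 0, 0]],
  [0.25, [0.155, 0, -0.0725], [0, 0, 0]],
  [0.25, [0.19, 0, -0.089], [0, 0, 0]],
  [0.25, [0.19, 0, -0.089], [0, 0, 0]],
  [0.25, [0.19, 0, -0.089], [0, 0, 0]],
])

```text
time: 25.5
position: [448.5, 273.6, 214.3]
eef_rot: [-2.561, -0.226, -1.635]
contact_force: [0.5, 0.8, -1.2]
gripper_width: 0.752
gripper_force: 0.0
```

```bash
python3 - <<'E'
from plan import *
s=get_state();print(s["position"],s["contact_force"])
p=cams.grab_frame("scene");cv2.imwrite("pics/s5.png",cv2.resize(p["frame"][100:400,140:480],None,fx=2,fy=2))
t=cams.grab_frame("top");np.savez("top5.npz",**t)
X,u,v=cloud(t)
for z0,z1,x,y,r in((70,85,443,362,36),(84,105,425,180,30),(105,125,431,270,40)):
    k=(X[:,2]>z0)&(X[:,2]<z1)&(np.hypot(X[:,0]-x,X[:,1]-y)<r);print(k.sum(),X[k].mean(0) if k.any() else 0)
for pp in(p,t):
  for l in("jar_center","round_jar","shaker"):
    for q in finder.search_frame(pp,l)[:2]:print(l,q["p"],q["uv"],w(pp,q["uv"]))
E
```

```text
[448.477 273.573 214.348] [ 0.521  0.78  -1.21 ]
275 [443.441 364.473  77.626]
151 [425.21  179.993  93.356]
182 [433.77  270.914 113.012]
round_jar 0.82 [208.2, 341.0] [425.279 363.884  79.307]
shaker 0.54 [301.6, 244.3] [463.813  77.29   83.32 ]
shaker 0.49 [279.8, 303.7] [409.29  196.189  40.792]
jar_center 0.51 [207.9, 235.4] [432.762 271.032 113.269]
round_jar 0.88 [175.5, 234.4] [439.945 358.406  77.753]
shaker 0.47 [245.2, 240.5] [418.781 182.538  97.022]
shaker 0.47 [288.3, 217.0] [473.823  76.426  88.463]
```

View pics/s5.png

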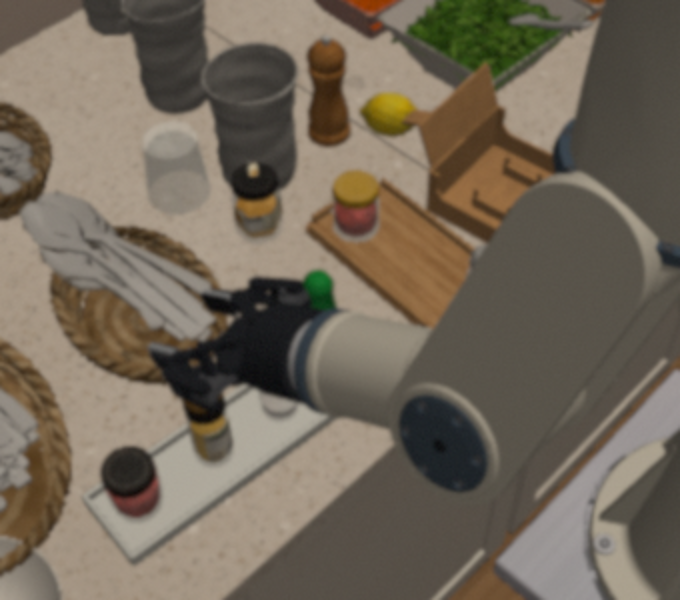

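The picture shows the jar standing upright at about (210,430), midway between the round jar and the shaker. Its lid is at (433,271), with its top at z 113. Both neighbours are where they were, the flaps are open and the gripper is clear.

```bash
python3 -c "
from workcell import arm
print(arm.close_job())"
```

```text
the job is handed in; nothing more can be done
None
```

The job is handed in at about 26 s of the 64 s: both flaps are folded open well past upright, and the spice jar stands upright, lid up, midway between the round jar and the shaker, which have not been moved.

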